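Change the finished sample tube on a rocking mixer

ROBOT

A 6-joint arm with a two-finger parallel gripper is mounted at the origin on the work surface. World frame = base frame: x ahead of the robot, y to its left, z up, the work surface at z = 0. Lengths are in m, angles in rad, forces in N, time in s.
With the tool pointing down it reaches from about 0.4 to 0.825 m from the base axis. Payload 7 kg.
Tool frame: the origin (TCP) lies between the finger pads; the fingertips stand 25 mm ahead of it and the grasp point (between the pads) lies 6 mm ahead of it (arm.tip_extent is the z of the fingertips in the tool frame, in m); z points along the fingers, x is the direction in which the jaws open and shut, and the axes are right-handed (so a half turn about z gives the same grasp; the last joint's range is limited). The gripper opens to 88 mm and grips with 3 to 60 N. Pads are 19 mm wide; open, the fingers measure 130 mm over their backs; the gripper's body (78 mm by 193 mm) begins 47 mm behind the grasp point.
Start: joints at [-0.932, 0.359, 0.012, 0, -1.224, -0.288], TCP at [0.232, -0.634, 0.252] pointing down, gripper open.
Joint ranges: [-3.07, 3.07], [-1.43, 2.12], [-1.02, 1.25], [-3.03, 1.67], [-3.05, -0], [-3.03, 3.03]. Speed limits (rad/s): [2.39, 2.39, 3.01, 3.14, 3.14, 3.14].

INTERFACE

Orientations are given as [roll, pitch, yaw] about the fixed x, y, z axes, in that order (R = Rz(yaw) Ry(pitch) Rx(roll)).
In Python, from station import monitor, grab_frame, job_done, arm gives the robot as it stands.
- The arm moves only by the shell command python3 -m jog 'ROWS' [FORCE]. ROWS is JSON, a list that holds one entry, the list of rows, each a list of 7 numbers: the shift along the world's x, y, z in m, then the turn, a rotation vector about the world's x, y, z in rad, then the opening, from 0 (shut) to 1 (fully open). In form: [[[dx, dy, dz, ax, ay, az, claw], ...]]. A call has 1 to 20 rows; each row shifts and turns the commanded pose from where the row before left it; what a row does not reach is not made up. A row lasts 1/8 s, in which the tool goes at most 62.5 mm and 10.7 degrees, less where a joint would pass 70% of its speed; a pose out of reach is approached as far as the arm can. A call is refused whole if a number of a shift passes 0.0625 or a number of a turn 0.188, either way. A call with a gripper value outside its range is refused whole. The fingers move at their own pace and stop on an object; FORCE is the grip in N (left out, the last holds). Time passes only in rows, so rows that do not move let the fingers close. It gives the time, the measured TCP pose, the force and the opening at its end, in the units of the state.
- monitor.get_state(): the state, without advancing time (a new reading comes with each control period).
- grab_frame(name): name is "side" or "top" or "wrist"; returns a dict with "pixels" (420x560x3 uint8, red, green, blue), "K" (3x3 intrinsics, pixels), "view" (4x4, takes a point from world to camera coordinates); the wrist camera has in their place "hand_eye" (4x4, takes a point from camera to tool coordinates, whose origin is the TCP and whose axes are the tool frame's). Camera axes: x right, y down, z forward; pixel columns grow to the right and rows downward; lengths in m; the calibration is good to about 2 mm. A picture is of the moment at which its call begins: read the wrist's pose just before it. There is no depth.
- job_done(): hands the job in, once; it reports no verdict.
The state is a dict: "t": time; "q": joint angles; "qd": joint speeds; "joint_efforts": joint torques, N m; "eef_pos": TCP position; "ee_rot": TCP orientation; "force": force on the tool from outside, world axes, zero at the start; "moment": the same for the moment, N m; "width": finger opening in m.
Only numpy, scipy, OpenCV 4.12 (cv2) and the standard library are available. Lean on these libraries where they do the work, as an engineer would, in place of code of your own. Each camera call takes 0.05 s, during which the arm holds its last target.

TASK

The red-capped sample on the mixer is finished: lift it out of its spring clips and lay it gently in the free place of the beige tube rest. Then take the blue-capped tube from the rest and press it straight down into the emptied clips until both have snapped round it and it sits fully home, centred on its clips and with its cap to the front like its neighbours. Leave the other tubes where they are.

Things in the scene. Friction and masses are not known exactly. Their poses are not given: they have to be found in the camera images.
- mixer: bench rocking mixer, fixed, 200 (x) x 250 (y) mm; its aluminium platform, top 100 above the bench, is locked level. Origin on the bench under its centre; x from its front (dial, display) to its back, z up. Three tube places 80 apart along y; a tube lies along x, cap to the front, in two spring-steel clips 28 before and behind its middle; 44 mm between the two clips are free down to the platform.
- clips_a (a point): mixer place at y = -80 mm: where the middle of a fully seated tube's axis lies, 126 above the bench, 26 above the platform; axes as mixer. Clips 10 long; throat 22 wide, 10 above this point; lips flare to 34 wide, 17 above. A tube laid on the lips is 18 above its seat; 6 to 9 N straight down snaps it into both clips, 9 to 16 N straight up pulls it out.
- clips_b (a point): mixer place at y = 0 mm: where the middle of a fully seated tube's axis lies, 126 above the bench, 26 above the platform; axes as mixer. Clips 10 long; throat 22 wide, 10 above this point; lips flare to 34 wide, 17 above. A tube laid on the lips is 18 above its seat; 6 to 9 N straight down snaps it into both clips, 9 to 16 N straight up pulls it out.
- clips_c (a point): mixer place at y = 80 mm: where the middle of a fully seated tube's axis lies, 126 above the bench, 26 above the platform; axes as mixer. Clips 10 long; throat 22 wide, 10 above this point; lips flare to 34 wide, 17 above. A tube laid on the lips is 18 above its seat; 6 to 9 N straight down snaps it into both clips, 9 to 16 N straight up pulls it out.
- rest: beige plastic tube rest, fixed, 110 (x) x 254 (y) mm, base 6 thick, rims 20 tall at the y ends. Origin on the bench under its centre, z up. Three places 80 apart along y, each two V saddles 28 before and behind the middle, in which a tube lies along x; 46 mm between the saddles are free down to the base. At the start blue and black tube lie in two places, caps to -x; one place is free.
- place_a (a point): place of the rest at y = -80 mm: where the middle of a lying tube's axis is, 40 above the bench; axes as rest.
- place_b (a point): place of the rest at y = 0 mm: where the middle of a lying tube's axis is, 40 above the bench; axes as rest.
- place_c (a point): place of the rest at y = 80 mm: where the middle of a lying tube's axis is, 40 above the bench; axes as rest.
- red_tube_mid (a point): closed 50 ml plastic tube lying on its side: red screw cap 34 mm dia x 14 long, milky body 28 dia x 86 long, blunt cone 16 long, 116 in all, 40 to 80 g. Point on its axis, half-way along its length; x runs from cap to cone (may be rolled about x). It is the finished sample, held in the clips of one mixer place at the start.
- blue_tube_mid (a point): closed 50 ml plastic tube lying on its side: blue screw cap 34 mm dia x 14 long, milky body 28 dia x 86 long, blunt cone 16 long, 116 in all, 40 to 80 g. Point on its axis, half-way along its length; x runs from cap to cone (may be rolled about x). It is the next sample, on the rest at the start.
- blue_tube_cap (a point): middle of the blue tube's cap, on the axis, 51 mm from the tube's middle
- yellow_tube_mid (a point): closed 50 ml plastic tube lying on its side: yellow screw cap 34 mm dia x 14 long, milky body 28 dia x 86 long, blunt cone 16 long, 116 in all, 40 to 80 g. Point on its axis, half-way along its length; x runs from cap to cone (may be rolled about x). It stays in its mixer clips.
- green_tube_mid (a point): closed 50 ml plastic tube lying on its side: green screw cap 34 mm dia x 14 long, milky body 28 dia x 86 long, blunt cone 16 long, 116 in all, 40 to 80 g. Point on its axis, half-way along its length; x runs from cap to cone (may be rolled about x). It stays in its mixer clips.
- black_tube_mid (a point): closed 50 ml plastic tube lying on its side: black screw cap 34 mm dia x 14 long, milky body 28 dia x 86 long, blunt cone 16 long, 116 in all, 40 to 80 g. Point on its axis, half-way along its length; x runs from cap to cone (may be rolled about x). It waits on the rest and stays there.
- red_tube: the red-capped tube itself; same point and axes as red_tube_mid
- blue_tube: the blue-capped tube itself; same point and axes as blue_tube_mid

How it is judged:
By the outcome, as a careful person would: the job done as asked, in the order asked, and still so for the second after the job is handed in, with the robot touching nothing.
It also fails if it takes over 54 s, if anything falls off the work surface, if the arm or the gripper's body presses on something with over 40 N, if the wrist force passes 120 N, or if a joint passes its speed limit or range.

## Working session

There is one attempt and no reset: what is moved stays moved. The work goes in short steps, Python scripts to look and compute and a shell command to move; the robot and the scene stay as the last step left them, time stands still between calls to the robot, and variables do not carry over. Pictures are saved under pics/ and viewed, and the job is handed in when it is done.

```bash
ls; mkdir -p pics
python3 - <<'E'
from station import monitor, grab_frame, arm
import cv2,numpy as np
s=monitor.get_state();print(s)
for n in ["side","top","wrist"]:
    f=grab_frame(n);cv2.imwrite(f"pics/{n}0.png",f["pixels"][:,:,::-1]);print(n,f["K"].tolist(),[ (k,np.round(v,4).tolist()) for k,v in f.items() if k in("view","hand_eye")])
E
```

```text
pics
{'t': 0.0, 'q': array([-9.31913510e-01,  3.59409836e-01,  1.11000617e-02, -3.25897137e-04,
       -1.22410530e+00, -2.88116678e-01]), 'qd': array([ 1.28759757e-04,  6.28087456e-04, -2.73074577e-04, -1.33384861e-03,
        4.91170666e-05,  8.24448204e-04]), 'joint_efforts': array([ 2.26515564e-03, -5.82724142e+01,  2.93050933e+01,  6.99721009e+00,
        6.93308990e-03, -1.43171255e-04]), 'eef_pos': array([ 0.23178194, -0.6335037 ,  0.25063011]), 'ee_rot': array([-3.14142639e+00, -1.63908181e-03,  1.92145135e+00]), 'force': array([ 0.90457558, -0.21776212,  0.0127838 ]), 'moment': array([ 0.01312781, -0.01817802,  0.03927073]), 'width': 0.08744951196768504}
side [[452.3128823763152, 0.0, 290.7036382903714], [0.0, 452.3128823763152, 210.45498734521283], [0.0, 0.0, 1.0]] [('view', [[-0.8522, -0.5233, 0.0012, 0.4211], [-0.2712, 0.4396, -0.8563, 0.2295], [0.4475, -0.73, -0.5165, 0.8197], [0.0, 0.0, 0.0, 1.0]])]
top [[465.55356456598327, 0.0, 273.57211217736926], [0.0, 465.55356456598327, 200.95742048897466], [0.0, 0.0, 1.0]] [('view', [[0.0193, -0.9997, -0.0169, 0.003], [-0.9935, -0.0173, -0.1129, 0.5167], [0.1125, 0.019, -0.9935, 0.9807], [0.0, 0.0, 0.0, 1.0]])]
wrist [[310.490948290062, 0.0, 280.61725336018463], [0.0, 310.490948290062, 206.4498090779584], [0.0, 0.0, 1.0]] [('hand_eye', [[1.0, 0.0007, -0.0007, 0.0007], [-0.0004, 0.9608, 0.2772, -0.074], [0.0008, -0.2772, 0.9608, -0.1328], [0.0, 0.0, 0.0, 1.0]])]
```

View pics/side0.png

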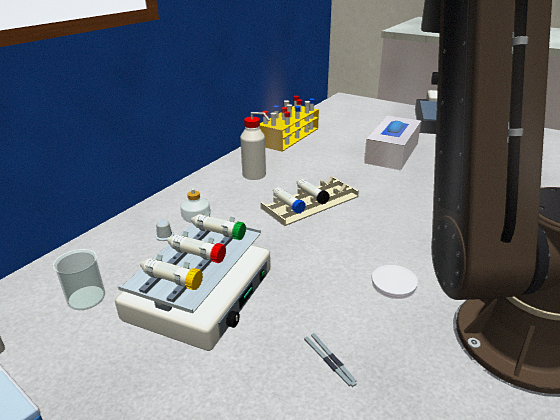

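View pics/top0.png

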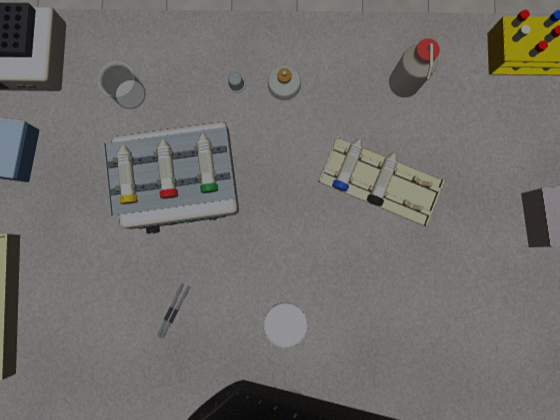

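View pics/wrist0.png

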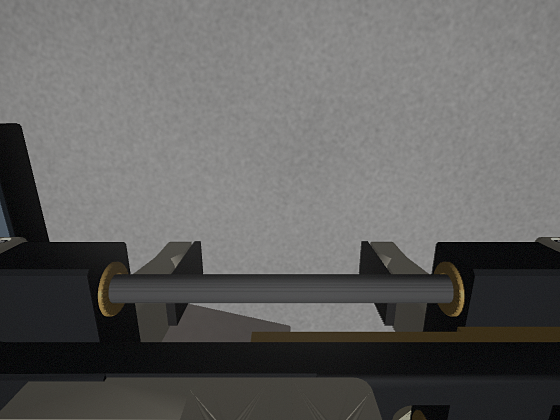

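The side and top views show yellow, red and green left to right on the mixer, with red in the middle at about (166,170) in the top image. On the rest, blue is at (347,165), black at (383,180), and the right-hand place is free at about (420,192).

Run:
```python
import cv2
a=cv2.imread("pics/top0.png")
cv2.imwrite("pics/top0_m.png",cv2.resize(a[115:240,95:245],None,fx=5,fy=5,interpolation=cv2.INTER_CUBIC)[:600,:])
cv2.imwrite("pics/top0_r.png",cv2.resize(a[130:230,312:452],None,fx=5.5,fy=5.5,interpolation=cv2.INTER_CUBIC))
b=cv2.imread("pics/side0.png")
cv2.imwrite("pics/side0_m.png",cv2.resize(b[200:350,110:280],None,fx=4,fy=4,interpolation=cv2.INTER_CUBIC))
```

```text
(no output)
```

View pics/top0_m.png

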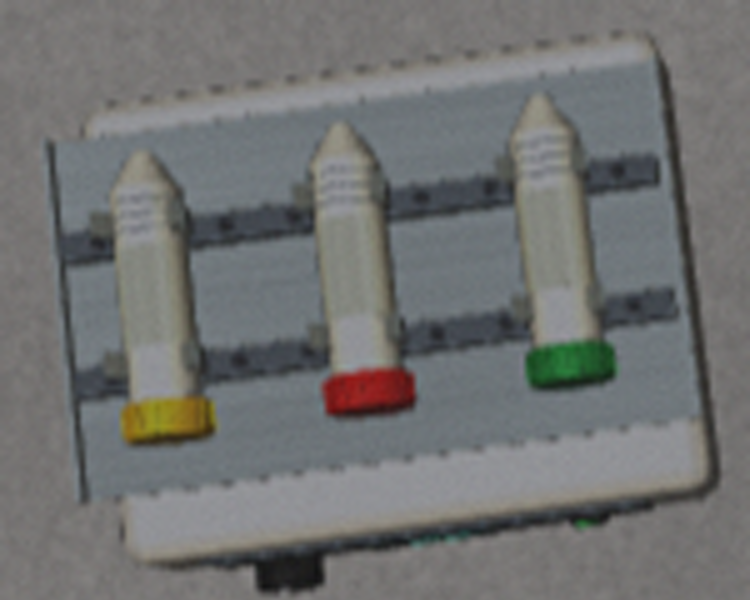

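View pics/top0_r.png

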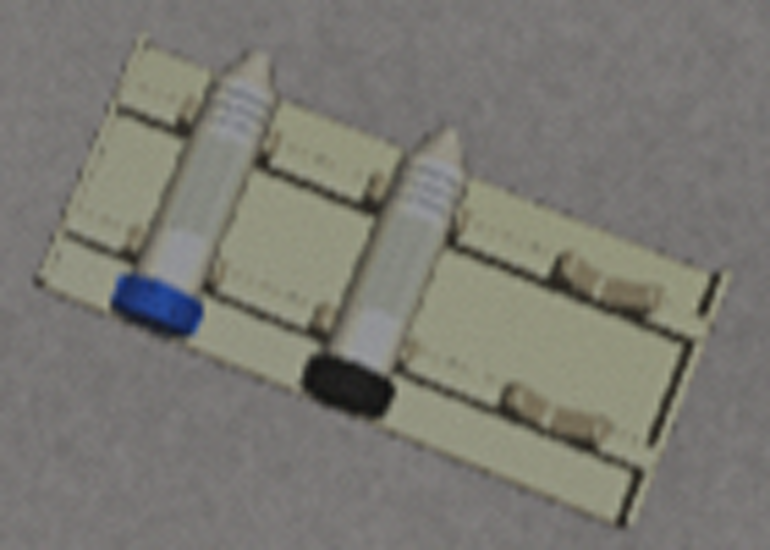

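View pics/side0_m.png

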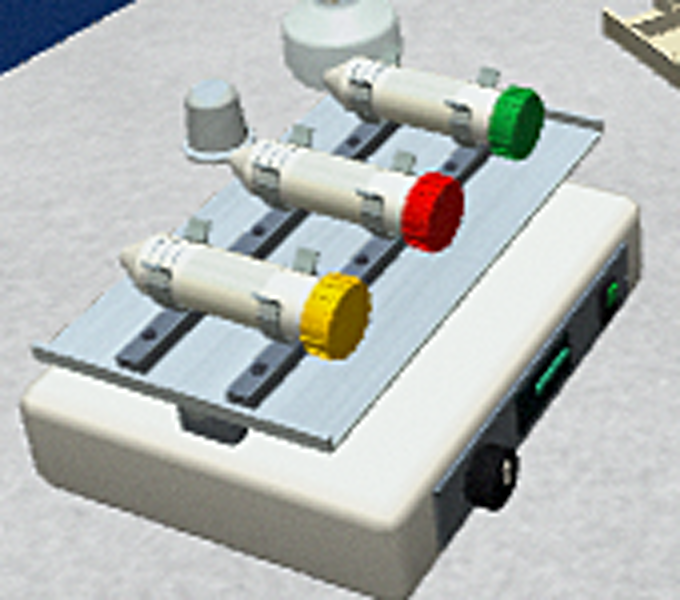

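```bash
cat > h.py <<'E'
import numpy as np, cv2
from scipy.optimize import least_squares
from scipy.spatial.transform import Rotation as R
from station import monitor, grab_frame
def proj(K,V,P):
    p=(V[:3,:3]@np.atleast_2d(P).T).T+V[:3,3]; p=p@np.array(K).T; return p[:,:2]/p[:,2:]
def wview(st,f):
    T=np.eye(4);T[:3,:3]=R.from_euler('xyz',st["ee_rot"]).as_matrix();T[:3,3]=st["eef_pos"]
    return np.linalg.inv(T@np.array(f["hand_eye"]))
def ray(K,V,uv,z):
    d=V[:3,:3].T@np.linalg.inv(K)@np.array([*uv,1.]); c=-V[:3,:3].T@V[:3,3]
    return c+d*(z-c[2])/d[2]
def fitpose(K,V,local,uv,x0):
    local=np.array(local,float);uv=np.array(uv,float)
    def w(p):
        c,s=np.cos(p[2]),np.sin(p[2])
        return np.c_[p[0]+c*local[:,0]-s*local[:,1],p[1]+s*local[:,0]+c*local[:,1],local[:,2]]
    r=least_squares(lambda p:(proj(K,V,w(p))-uv).ravel(),x0,loss='soft_l1')
    return r.x,(proj(K,V,w(r.x))-uv)
def tubepts(y,z):
    return [[.058,y,z],[-.058,y+.017,z],[-.058,y-.017,z]]
E
python3 - <<'E'
from h import *
f=grab_frame("top");K,V=np.array(f["K"]),np.array(f["view"])
c=-V[:3,:3].T@V[:3,3];print("cam",c)
m=lambda u,v:[95+(u+.5)/5-.5,115+(v+.5)/5-.5]
loc=tubepts(.08,.126)+tubepts(0,.126)+tubepts(-.08,.126)
uv=[m(142,152),m(126,441),m(214,432),m(340,125),m(327,414),m(414,405),m(539,97),m(529,386),m(615,378)]
x,r=fitpose(K,V,loc,uv,[.55,.25,0.1]);print("mixer",x,np.degrees(x[2]));print(r.round(1).tolist())
g=lambda u,v:[312+(u+.5)/5.5-.5,130+(v+.5)/5.5-.5]
loc=tubepts(.08,.04)+tubepts(0,.04)
uv=[g(260,56),g(113,306),g(190,336),g(447,133),g(304,388),g(383,417)]
x,r=fitpose(K,V,loc,uv,[.55,-.2,-.3]);print("rest tubes",x,np.degrees(x[2]));print(r.round(1).tolist())
loc=[[.055,.127,.02],[-.055,.127,.02],[.055,-.127,.02],[-.055,-.127,.02]]
uv=[g(143,38),g(40,281),g(730,272),g(627,525)]
x,r=fitpose(K,V,loc,uv,[.55,-.2,-.3]);print("rest corners",x,np.degrees(x[2]));print(r.round(1).tolist())
for z in (.006,.02): print([ray(K,V,p,z).round(3).tolist() for p in uv])
E
```

```text
cam [ 0.40294479 -0.00668935  1.03261971]
mixer [0.56816819 0.22598595 0.15159582] 8.685800932175248
[[-0.0, -0.2], [0.2, 0.3], [-0.3, -0.2], [0.0, -0.2], [0.2, 0.3], [-0.1, -0.2], [-0.1, 0.1], [0.1, 0.5], [-0.0, -0.2]]
rest tubes [ 0.56941335 -0.22347672 -0.37717601] -21.610593760157148
[[0.0, -0.2], [-0.5, 0.2], [0.3, 0.7], [0.6, -0.4], [-0.4, -0.5], [0.1, 0.3]]
rest corners [ 0.56805651 -0.22253062 -0.38017335] -21.782328446780895
[[-0.7, -1.0], [-0.8, 0.0], [0.5, 0.2], [1.2, 0.5]]
[[0.668, -0.128, 0.006], [0.566, -0.087, 0.006], [0.575, -0.365, 0.006], [0.472, -0.322, 0.006]]
[[0.664, -0.127, 0.02], [0.564, -0.086, 0.02], [0.572, -0.36, 0.02], [0.471, -0.317, 0.02]]
```

```bash
python3 -m jog '[[[0.008,0.03,0,0,0,0,0.55],[0.02,0.05,0.003,0,0,0,0.55],[0.02,0.05,0.003,0,0,-0.1,0.55],[0.02,0.05,0.003,0,0,-0.1,0.55],[0.02,0.05,0.003,0,0,0,0.55],[0.02,0.05,0.003,0,0,0,0.55],[0.02,0.05,0.003,0,0,0,0.55],[0.02,0.05,0.003,0,0,0,0.55],[0.02,0.05,0.003,0,0,0,0.55],[0.02,0.05,0.003,0,0,0,0.55],[0.02,0.05,0.003,0,0,0,0.55],[0.02,0.05,0.003,0,0,0,0.55],[0.02,0.05,0.003,0,0,0,0.55],[0.02,0.05,0.003,0,0,0,0.55],[0.02,0.05,0.003,0,0,0,0.55],[0.02,0.05,0.003,0,0,0,0.55],[0.02,0.05,0.003,0,0,0,0.55],[0.008,0.03,0,0,0,0,0.55],[0,0,0,0,0,0,0.55],[0,0,0,0,0,0,0.55]]]' 40
python3 - <<'E'
from h import *
s=monitor.get_state();f=grab_frame("wrist");print({k:np.round(s[k],4) for k in("t","eef_pos","ee_rot","force","width")})
cv2.imwrite("pics/w1.png",f["pixels"][:,:,::-1]);np.savez("w1.npz",K=f["K"],V=wview(s,f))
K,V=np.array(f["K"]),wview(s,f)
# predicted
c,sn=np.cos(.1516),np.sin(.1516)
P=[[.568+c*x-sn*y,.226+sn*x+c*y,z] for x,y,z in tubepts(0,.126)]
print(proj(K,V,P).round(1))
E
```

```text
t: 2.7
eef_pos: [0.5676, 0.2258, 0.2992]
ee_rot: [-3.141, 0.0, 1.722]
force: [0.4, 0.6, -0.8]
width: 0.0479
{'t': np.float64(2.7), 'eef_pos': array([0.5676, 0.2258, 0.2992]), 'ee_rot': array([-3.1409e+00,  4.0000e-04,  1.7218e+00]), 'force': array([ 0.3738,  0.564 , -0.8201]), 'width': np.float64(0.0479)}
[[280.2 246.4]
 [297.8 134.8]
 [262.5 134.8]]
```

View pics/w1.png

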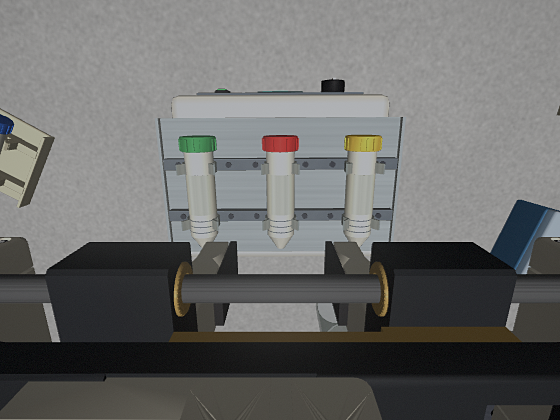

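The wrist view shows the red tube straight below the gripper. Its cap spans about 262–299 at row 135 and its tip is at about (281,249), within 2–3 px of the prediction. I'll refine with a crop.

Run:
```python
import cv2
a=cv2.imread("pics/w1.png")
cv2.imwrite("pics/w1c.png",cv2.resize(a[125:260,170:400],None,fx=3.4,fy=3.4,interpolation=cv2.INTER_CUBIC))
```

```text
(no output)
```

View pics/w1c.png

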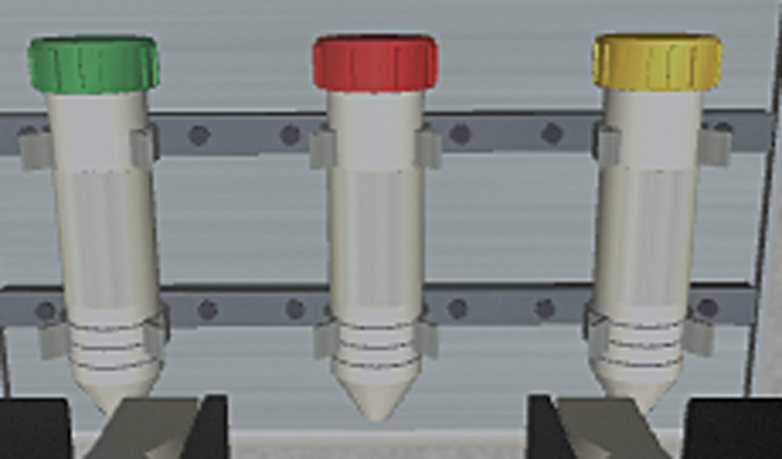

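Run:
```python
from h import *
d=np.load("w1.npz");K,V=d["K"],d["V"]
print("cam",-V[:3,:3].T@V[:3,3])
c,sn=np.cos(.1516),np.sin(.1516)
W=lambda L:np.array([[.568+c*x-sn*y,.226+sn*x+c*y,z] for x,y,z in L])
L=[[x,y,.143] for x in(-.033,-.023,.023,.033) for y in(.017,-.017)]
print(((proj(K,V,W(L))-[170,125])*3.4).round(0).tolist())
L=tubepts(.08,.126)+tubepts(0,.126)+tubepts(-.08,.126)
print(((proj(K,V,W(L))-[170,125])*3.4).round(0).tolist())
m=lambda u,v:[170+u/3.4,125+v/3.4]
print(fitpose(K,V,L,[m(648,425),m(721,45),m(594,45),m(376,421),m(438,45),m(313,45),m(110,420),m(159,47),m(30,47)],[.568,.226,.15]))
```

```text
cam [0.49431606 0.21556182 0.43206374]
[[436.0, 130.0], [312.0, 130.0], [436.0, 166.0], [313.0, 166.0], [433.0, 324.0], [316.0, 324.0], [433.0, 357.0], [316.0, 357.0]]
[[630.0, 413.0], [718.0, 33.0], [597.0, 33.0], [375.0, 413.0], [435.0, 33.0], [314.0, 33.0], [119.0, 413.0], [152.0, 33.0], [32.0, 33.0]]
(array([0.57122159, 0.22684949, 0.15202942]), array([[-5.09788461, -0.72459015],
       [-0.9783712 ,  0.0469673 ],
       [ 1.11097273,  0.06432058],
       [-0.01324206,  0.45364199],
       [-0.69953797,  0.08779032],
       [ 0.82626491,  0.10513145],
       [ 3.35407281,  0.74952007],
       [-1.53908878, -0.45965054],
       [ 1.187853  , -0.44232155]]))
```

```bash
python3 -m jog '[[[0.0005,0,-0.03,0,0,0,0.55],[0.0005,0,-0.03,0,0,0,0.55],[0,0,-0.03,0,0,0,0.55],[0,0,-0.025,0,0,0,0.55],[0,0,-0.02,0,0,0,0.55],[0,0,-0.015,0,0,0,0.55],[0,0,-0.012,0,0,0,0.55],[0,0,-0.005,0,0,0,0.55],[0,0,0,0,0,0,0.55],[0,0,0,0,0,0,0.55]]]' 40
python3 - <<'E'
from h import *
s=monitor.get_state();print({k:np.round(s[k],4) for k in("t","eef_pos","ee_rot","force","moment","width")})
f=grab_frame("wrist");cv2.imwrite("pics/w2.png",f["pixels"][:,:,::-1])
f=grab_frame("side");cv2.imwrite("pics/s2.png",cv2.resize(f["pixels"][180:350,90:300,::-1],None,fx=3.5,fy=3.5,interpolation=cv2.INTER_CUBIC))
E
```

```text
t: 4.0
eef_pos: [0.5693, 0.2264, 0.1332]
ee_rot: [3.141, -0.0, 1.722]
force: [-0.2, -0.4, -0.2]
width: 0.0481
{'t': np.float64(4.0), 'eef_pos': array([0.5693, 0.2264, 0.1332]), 'ee_rot': array([ 3.1406e+00, -4.0000e-04,  1.7218e+00]), 'force': array([-0.1637, -0.4321, -0.2467]), 'moment': array([ 0.0564, -0.0292, -0.0227]), 'width': np.float64(0.0481)}
```

View pics/w2.png

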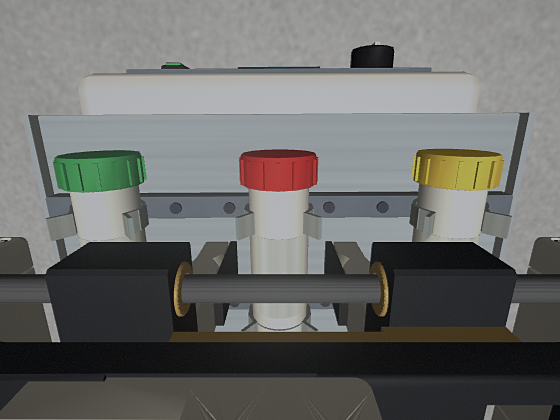

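View pics/s2.png

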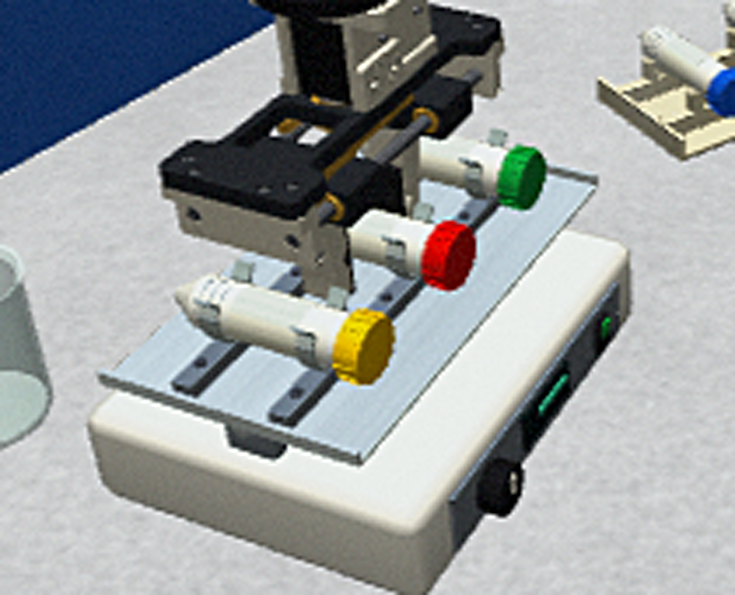

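The fingers straddle the red tube between its clips without touching anything. Next I close and pull straight up.

```bash
python3 -m jog '[[[0,0,0,0,0,0,0.4],[0,0,0,0,0,0,0.3],[0,0,0,0,0,0,0.2],[0,0,0,0,0,0,0.2],[0,0,0,0,0,0,0.2]]]' 45 && python3 -m jog '[[[0,0,0.004,0,0,0,0.2],[0,0,0.004,0,0,0,0.2],[0,0,0.006,0,0,0,0.2],[0,0,0.006,0,0,0,0.2],[0,0,0.01,0,0,0,0.2],[0,0,0.015,0,0,0,0.2],[0,0,0.025,0,0,0,0.2],[0,0,0.03,0,0,0,0.2],[0,0,0,0,0,0,0.2]]]'
python3 - <<'E'
from h import *
s=monitor.get_state();print({k:np.round(s[k],4) for k in("t","eef_pos","ee_rot","force","moment","width")})
f=grab_frame("wrist");cv2.imwrite("pics/w3.png",f["pixels"][:,:,::-1])
f=grab_frame("side");cv2.imwrite("pics/s3.png",cv2.resize(f["pixels"][130:350,90:370,::-1],None,fx=2.7,fy=2.7,interpolation=cv2.INTER_CUBIC))
E
```

```text
t: 4.72
eef_pos: [0.569, 0.2259, 0.1327]
ee_rot: [-3.142, 0.0, 1.722]
force: [0.1, -2.6, 1.9]
width: 0.0271
t: 5.85
eef_pos: [0.5704, 0.227, 0.2367]
ee_rot: [3.136, -0.003, 1.722]
force: [-0.3, -1.4, -0.7]
width: 0.027
{'t': np.float64(5.85), 'eef_pos': array([0.5704, 0.227 , 0.2367]), 'ee_rot': array([ 3.1357e+00, -2.6000e-03,  1.7221e+00]), 'force': array([-0.2576, -1.4477, -0.6983]), 'moment': array([ 0.0065, -0.0521, -0.0565]), 'width': np.float64(0.027)}
```

View pics/w3.png

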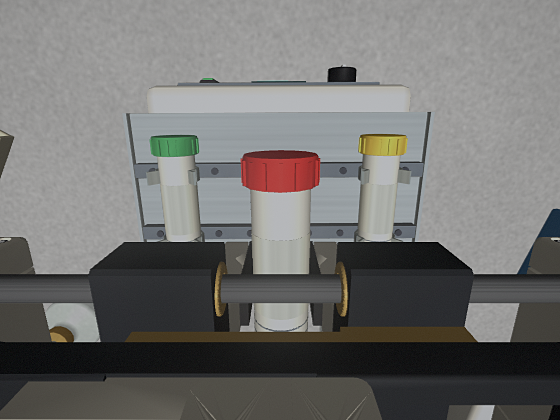

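View pics/s3.png

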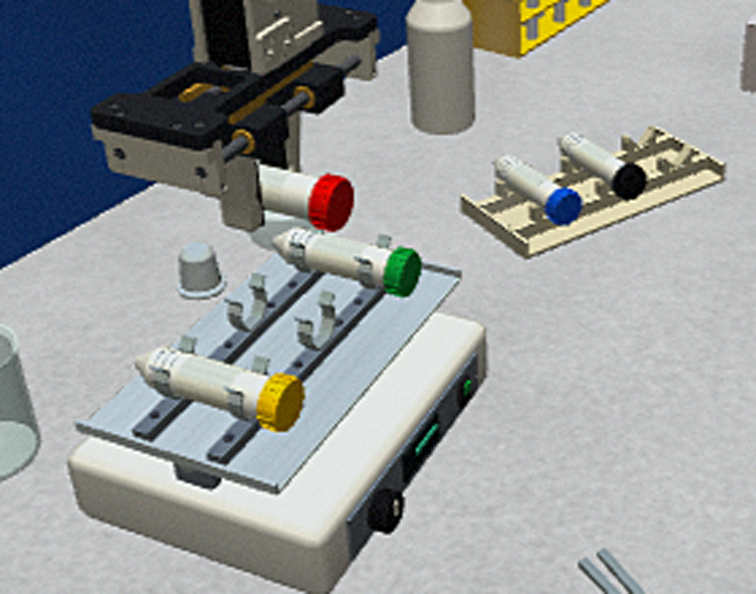

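```bash
python3 - <<'E'
from h import *
f=grab_frame("top");K,V=np.array(f["K"]),np.array(f["view"])
c,sn=np.cos(-.3785),np.sin(-.3785)
W=lambda L:np.array([[.569+c*x-sn*y,-.2233+sn*x+c*y,z] for x,y,z in L])
L=[[x,-.08,z] for x in(-.028,.028) for z in (.02,.03)]
print(((proj(K,V,W(L))-[312,130])*5.5).round(0).tolist(), W([[0,-.08,.04],[0,.08,.04]]))
E
python3 -m jog '[[[-0.002,-0.02,0.01,0,0,0,0.2],[-0.0025,-0.045,0,0,0,0,0.2],[-0.0025,-0.045,0,0,0,0,0.2],[-0.0025,-0.045,0,0,0,0,0.2],[-0.0025,-0.045,0,0,0,0,0.2],[-0.0025,-0.045,0,0,0,-0.132,0.2],[-0.0025,-0.045,0,0,0,-0.132,0.2],[-0.0025,-0.045,0,0,0,-0.132,0.2],[-0.0025,-0.045,0,0,0,-0.132,0.2],[-0.0025,-0.045,0,0,0,0,0.2],[-0.0025,-0.045,0,0,0,0,0.2],[-0.0025,-0.035,0,0,0,0,0.2],[-0.002,-0.02,0,0,0,0,0.2],[0,0,0,0,0,0,0.2],[0,0,0,0,0,0,0.2]]]'
python3 - <<'E'
from h import *
s=monitor.get_state();print({k:np.round(s[k],4) for k in("t","eef_pos","ee_rot","force","moment","width")})
f=grab_frame("wrist");cv2.imwrite("pics/w4.png",f["pixels"][:,:,::-1]);np.savez("w4.npz",K=f["K"],V=wview(s,f))
f=grab_frame("side");cv2.imwrite("pics/s4.png",cv2.resize(f["pixels"][100:300,180:400,::-1],None,fx=2.7,fy=2.7,interpolation=cv2.INTER_CUBIC))
E
```

```text
[[546.0, 414.0], [553.0, 411.0], [597.0, 285.0], [604.0, 281.0]] [[ 0.53943784 -0.2976376   0.04      ]
 [ 0.59856216 -0.1489624   0.04      ]]
t: 7.88
eef_pos: [0.5372, -0.2985, 0.2425]
ee_rot: [-3.141, -0.0, 1.194]
force: [-0.2, 0.0, -1.6]
width: 0.0274
{'t': np.float64(7.875), 'eef_pos': array([ 0.5372, -0.2985,  0.2425]), 'ee_rot': array([-3.1413e+00, -1.0000e-04,  1.1936e+00]), 'force': array([-0.174 ,  0.0238, -1.5887]), 'moment': array([ 0.0002, -0.0223,  0.0069]), 'width': np.float64(0.0274)}
```

View pics/w4.png

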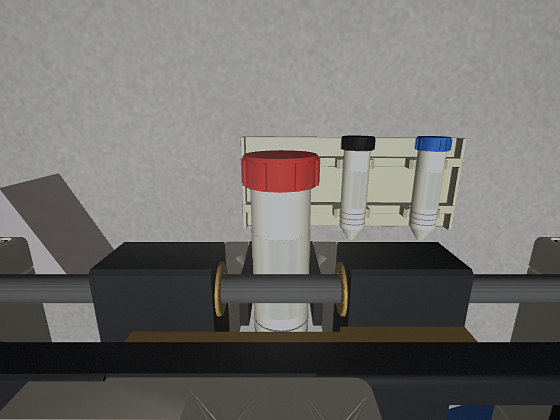

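View pics/s4.png

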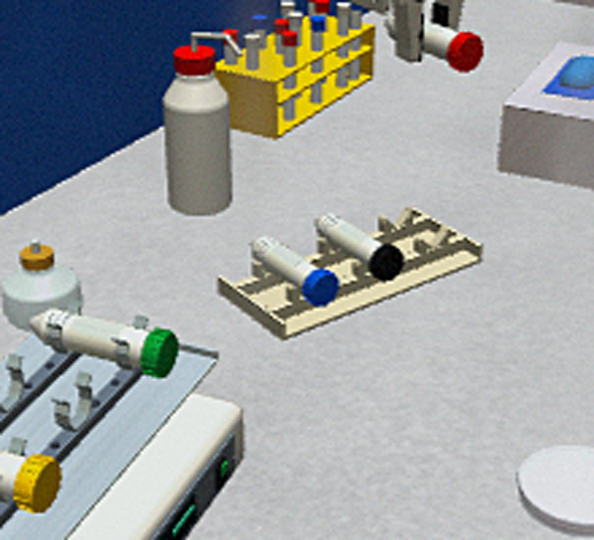

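Run:
```python
from h import *
a=cv2.imread("pics/w4.png")
cv2.imwrite("pics/w4c.png",cv2.resize(a[125:250,235:475],None,fx=3.3,fy=3.3,interpolation=cv2.INTER_CUBIC))
d=np.load("w4.npz");K,V=d["K"],d["V"]
c,sn=np.cos(-.3785),np.sin(-.3785)
W=lambda L:np.array([[.569+c*x-sn*y,-.2233+sn*x+c*y,z] for x,y,z in L])
L=tubepts(0,.04)+tubepts(.08,.04)
print(((proj(K,V,W(L))-[235,125])*3.3).round(0).tolist())
L=[[-.055,.127,.02],[-.055,-.127,.02],[.055,.127,.02]]
print(((proj(K,V,W(L))-[235,125])*3.3).round(0).tolist())
```

```text
[[380.0, 372.0], [457.0, 33.0], [350.0, 33.0], [608.0, 372.0], [707.0, 34.0], [601.0, 34.0]]
[[763.0, 40.0], [14.0, 38.0], [713.0, 345.0]]
```

View pics/w4c.png

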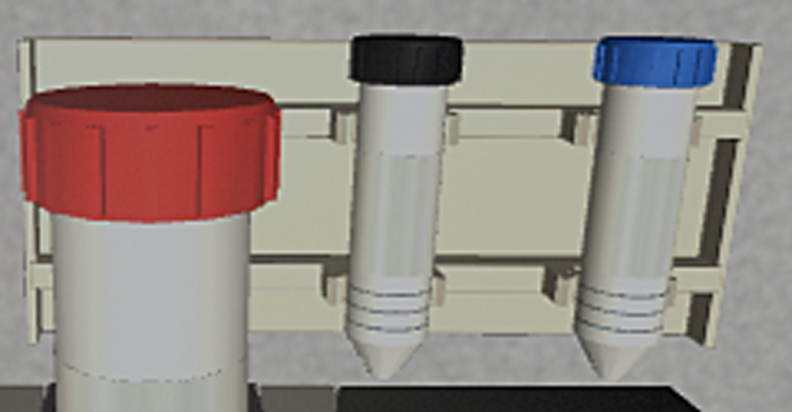

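```bash
python3 -m jog '[[[0.001,0.0005,-0.03,0,0,0,0.2],[0.0013,0.0005,-0.04,0,0,0,0.2],[0,0,-0.04,0,0,0,0.2],[0,0,-0.035,0,0,0,0.2],[0,0,-0.025,0,0,0,0.2],[0,0,-0.012,0,0,0,0.2],[0,0,-0.006,0,0,0,0.2],[0,0,0,0,0,0,0.2],[0,0,0,0,0,0,0.2]]]'
```

```text
t: 9.1
eef_pos: [0.5404, -0.298, 0.0556]
ee_rot: [3.14, -0.0, 1.194]
force: [0.9, -0.4, -0.4]
width: 0.027
```

```bash
python3 -m jog '[[[0,0,-0.002,0,0,0,0.2],[0,0,-0.001,0,0,0,0.2],[0,0,0,0,0,0,0.2]]]'
python3 - <<'E'
from h import *
s=monitor.get_state();print({k:np.round(s[k],4) for k in("t","eef_pos","ee_rot","force","moment","width")})
f=grab_frame("wrist");cv2.imwrite("pics/w5.png",f["pixels"][:,:,::-1])
E
```

```text
t: 9.48
eef_pos: [0.5397, -0.2979, 0.0516]
ee_rot: [-3.142, -0.0, 1.194]
force: [0.9, 1.5, 0.0]
width: 0.0273
{'t': np.float64(9.475), 'eef_pos': array([ 0.5397, -0.2979,  0.0516]), 'ee_rot': array([-3.1415, -0.    ,  1.1935]), 'force': array([0.8994, 1.5326, 0.0358]), 'moment': array([-0.0991, -0.0841,  0.0046]), 'width': np.float64(0.0273)}
```

View pics/w5.png

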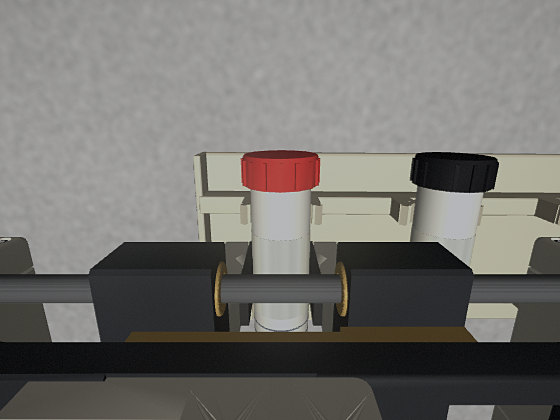

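The red tube sits centred between the front saddle horns (about 245 and 317). I keep lowering it slowly.

```bash
python3 -m jog '[[[0,0,-0.0015,0,0,0,0.2],[0,0,-0.001,0,0,0,0.2],[0,0,0,0,0,0,0.2]]]'; python3 -m jog '[[[0,0,-0.001,0,0,0,0.2],[0,0,0,0,0,0,0.2],[0,0,0,0,0,0,0.2]]]'; python3 -m jog '[[[0,0,-0.001,0,0,0,0.2],[0,0,0,0,0,0,0.2],[0,0,0,0,0,0,0.2]]]'
```

```text
t: 9.9
eef_pos: [0.5397, -0.2979, 0.0489]
ee_rot: [-3.141, 0.0, 1.194]
force: [-0.5, -0.3, -1.5]
width: 0.027
t: 10.28
eef_pos: [0.5397, -0.2979, 0.0481]
ee_rot: [-3.142, 0.0, 1.194]
force: [-0.3, 0.4, -0.4]
width: 0.027
t: 10.65
eef_pos: [0.5397, -0.2979, 0.0471]
ee_rot: [3.142, -0.0, 1.194]
force: [-0.2, 0.2, -0.2]
width: 0.0268
```

```bash
python3 -m jog '[[[0,0,-0.001,0,0,0,0.2],[0,0,0,0,0,0,0.2],[0,0,0,0,0,0,0.2]]]'; python3 -m jog '[[[0,0,-0.0007,0,0,0,0.2],[0,0,0,0,0,0,0.2],[0,0,0,0,0,0,0.2]]]'
```

```text
t: 11.02
eef_pos: [0.5399, -0.298, 0.0465]
ee_rot: [3.141, 0.0, 1.194]
force: [-1.8, -0.2, 5.1]
width: 0.0269
t: 11.4
eef_pos: [0.5399, -0.2981, 0.0463]
ee_rot: [3.141, 0.0, 1.194]
force: [-2.8, 0.6, 9.8]
width: 0.0271
```

The tube touched down at TCP z = 0.0465, the height expected for a seated tube. I unload the contact and open only a little.

```bash
python3 -m jog '[[[0,0,0.001,0,0,0,0.2],[0,0,0,0,0,0,0.3],[0,0,0,0,0,0,0.34],[0,0,0,0,0,0,0.38],[0,0,0,0,0,0,0.42],[0,0,0,0,0,0,0.42],[0,0,0.01,0,0,0,0.42],[0,0,0.03,0,0,0,0.42],[0,0,0.045,0,0,0,0.42],[0,0,0.05,0,0,0,0.42],[0,0,0.03,0,0,0,0.42],[0,0,0,0,0,0,0.42],[0,0,0,0,0,0,0.42]]]'
python3 - <<'E'
from h import *
s=monitor.get_state();print({k:np.round(s[k],4) for k in("t","eef_pos","ee_rot","force","moment","width")})
f=grab_frame("wrist");cv2.imwrite("pics/w6.png",f["pixels"][:,:,::-1]);np.savez("w6.npz",K=f["K"],V=wview(s,f))
f=grab_frame("side");cv2.imwrite("pics/s6.png",cv2.resize(f["pixels"][100:300,180:400,::-1],None,fx=2.7,fy=2.7,interpolation=cv2.INTER_CUBIC))
E
```

```text
t: 13.02
eef_pos: [0.5394, -0.2977, 0.2114]
ee_rot: [-3.142, -0.0, 1.193]
force: [0.4, -1.0, -0.7]
width: 0.0371
{'t': np.float64(13.025), 'eef_pos': array([ 0.5394, -0.2977,  0.2114]), 'ee_rot': array([-3.1415e+00, -4.0000e-04,  1.1934e+00]), 'force': array([ 0.3633, -0.9621, -0.6704]), 'moment': array([-0.0188, -0.0405,  0.0071]), 'width': np.float64(0.0371)}
```

View pics/w6.png

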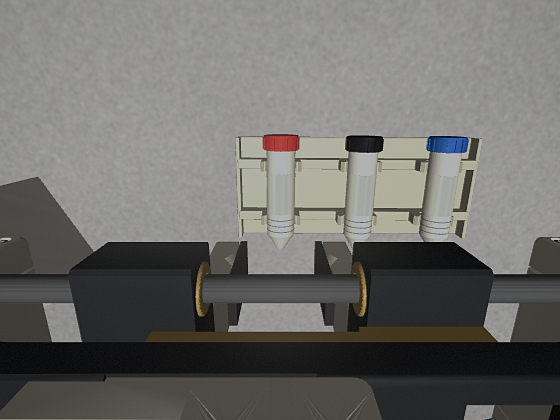

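View pics/s6.png

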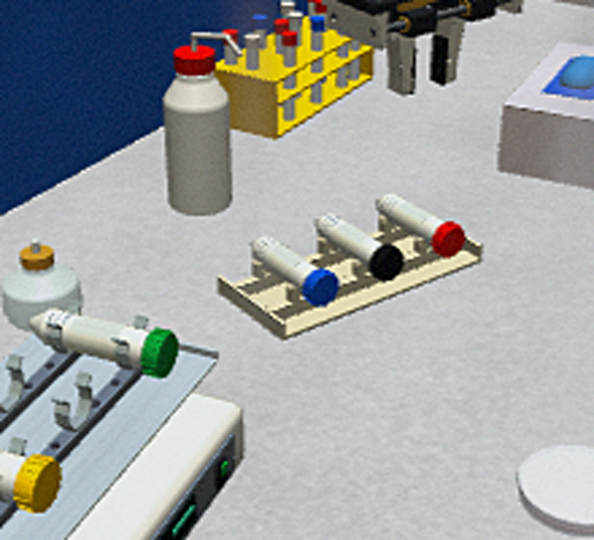

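The red tube lies in the free place, level with black and blue. Next I move over blue and repeat the same view for comparison.

```bash
python3 -m jog '[[[0.008,0.02,0,0,0,0,0.45],[0.0145,0.0365,0,0,0,0,0.45],[0.0145,0.0365,0,0,0,0,0.45],[0.0145,0.0365,0,0,0,0,0.45],[0.008,0.019,0,0,0,0,0.45],[0,0,0,0,0,0,0.45],[0,0,0,0,0,0,0.45]]]'
python3 - <<'E'
from h import *
s=monitor.get_state();print({k:np.round(s[k],4) for k in("t","eef_pos","ee_rot","width")})
f=grab_frame("wrist");cv2.imwrite("pics/w7.png",f["pixels"][:,:,::-1])
a=cv2.imread("pics/w6.png")[125:260,220:340];b=cv2.imread("pics/w7.png")[125:260,220:340]
cv2.imwrite("pics/w67.png",cv2.resize(np.hstack([a,b]),None,fx=3.3,fy=4,interpolation=cv2.INTER_CUBIC))
E
```

```text
t: 14.0
eef_pos: [0.5989, -0.1496, 0.211]
ee_rot: [-3.141, 0.0, 1.194]
force: [0.6, 0.6, 0.2]
width: 0.0392
{'t': np.float64(14.0), 'eef_pos': array([ 0.5989, -0.1496,  0.211 ]), 'ee_rot': array([-3.1409e+00,  4.0000e-04,  1.1937e+00]), 'width': np.float64(0.0392)}
```

View pics/w67.png

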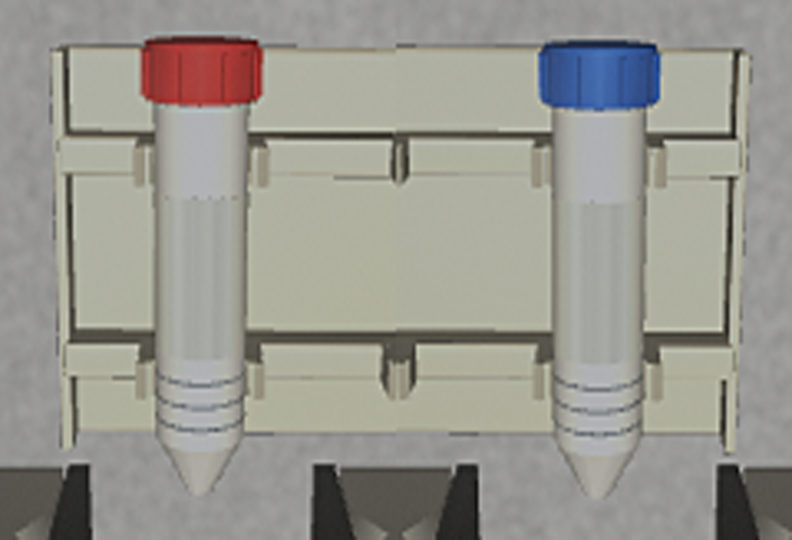

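Blue lies about 1 mm further toward its cone than red did (tip row 500 vs 495 at 4×) and is aligned laterally. I descend with a +1 mm axial shift.

```bash
python3 -m jog '[[[0.0005,-0.0002,-0.03,0,0,0,0.45],[0.0005,-0.0002,-0.035,0,0,0,0.45],[0,0,-0.035,0,0,0,0.45],[0,0,-0.03,0,0,0,0.45],[0,0,-0.02,0,0,0,0.45],[0,0,-0.01,0,0,0,0.45],[0,0,-0.0045,0,0,0,0.45],[0,0,0,0,0,0,0.45],[0,0,0,0,0,0,0.45]]]'
python3 - <<'E'
from h import *
s=monitor.get_state();print({k:np.round(s[k],4) for k in("t","eef_pos","ee_rot","force","width")})
f=grab_frame("wrist");cv2.imwrite("pics/w8.png",f["pixels"][:,:,::-1])
E
```

```text
t: 15.18
eef_pos: [0.6008, -0.1498, 0.0477]
ee_rot: [3.14, -0.001, 1.194]
force: [0.1, 0.3, 0.3]
width: 0.0399
{'t': np.float64(15.175), 'eef_pos': array([ 0.6008, -0.1498,  0.0477]), 'ee_rot': array([ 3.1403e+00, -5.0000e-04,  1.1936e+00]), 'force': array([0.1079, 0.3206, 0.3396]), 'width': np.float64(0.0399)}
```

View pics/w8.png

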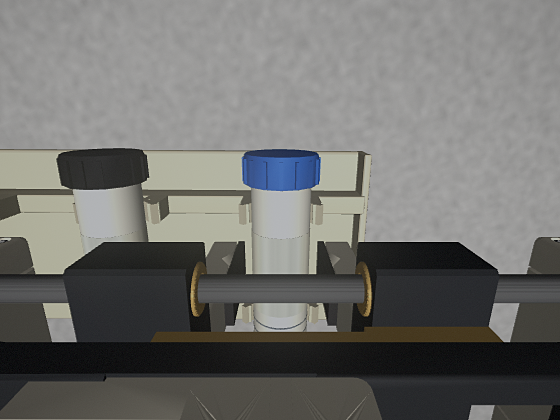

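```bash
python3 -m jog '[[[0,0,-0.0005,0,0,0,0.4],[0,0,0,0,0,0,0.32],[0,0,0,0,0,0,0.2],[0,0,0,0,0,0,0.2],[0,0,0,0,0,0,0.2]]]' 45 && python3 -m jog '[[[0,0,0.005,0,0,0,0.2],[0,0,0.015,0,0,0,0.2],[0,0,0.03,0,0,0,0.2],[0,0,0.045,0,0,0,0.2],[0,0,0.045,0,0,0,0.2],[0,0,0.04,0,0,0,0.2],[0,0,0.02,0,0,0,0.2],[0,0,0,0,0,0,0.2],[0,0,0,0,0,0,0.2]]]'
python3 - <<'E'
from h import *
s=monitor.get_state();print({k:np.round(s[k],4) for k in("t","eef_pos","ee_rot","force","width")})
f=grab_frame("wrist");cv2.imwrite("pics/w9.png",f["pixels"][:,:,::-1])
a=cv2.imread("pics/w4.png")[140:340,220:340];b=cv2.imread("pics/w9.png")[140:340,220:340]
cv2.imwrite("pics/w49.png",cv2.resize(np.hstack([a,b]),None,fx=3,fy=3,interpolation=cv2.INTER_CUBIC))
E
```

```text
t: 15.85
eef_pos: [0.6003, -0.1498, 0.0465]
ee_rot: [3.142, 0.0, 1.194]
force: [-0.5, -0.8, 1.7]
width: 0.027
t: 16.98
eef_pos: [0.5997, -0.1496, 0.246]
ee_rot: [-3.141, -0.0, 1.193]
force: [-0.3, -0.7, -1.1]
width: 0.0271
{'t': np.float64(16.975), 'eef_pos': array([ 0.5997, -0.1496,  0.246 ]), 'ee_rot': array([-3.1408e+00, -1.0000e-04,  1.1934e+00]), 'force': array([-0.3146, -0.6639, -1.1088]), 'width': np.float64(0.0271)}
```

View pics/w49.png

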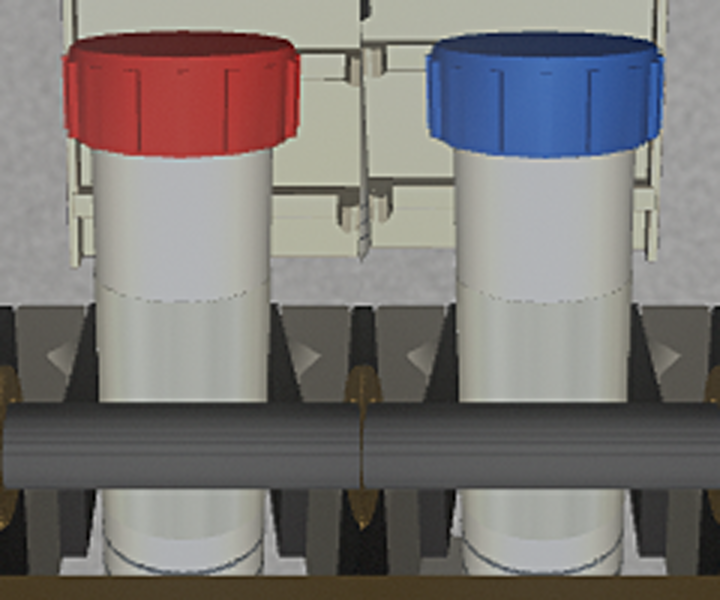

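The grasp matches red's in the wrist view to within half a pixel. Next I carry it to over the empty clips.

```bash
python3 -m jog '[[[-0.0026,0.0198,0,0,0,0,0.2],[-0.0032,0.042,0,0,0,0.132,0.2],[-0.0032,0.042,0,0,0,0.132,0.2],[-0.0032,0.042,0,0,0,0.132,0.2],[-0.0032,0.042,0,0,0,0.1325,0.2],[-0.0032,0.042,0,0,0,0,0.2],[-0.0032,0.042,0,0,0,0,0.2],[-0.0032,0.042,0,0,0,0,0.2],[-0.0032,0.042,0,0,0,0,0.2],[-0.0026,0.0198,0,0,0,0,0.2],[0,0,0,0,0,0,0.2],[0,0,0,0,0,0,0.2],[0,0,0,0,0,0,0.2]]]'
python3 - <<'E'
from h import *
s=monitor.get_state();print({k:np.round(s[k],4) for k in("t","eef_pos","ee_rot","force","width")})
f=grab_frame("wrist");cv2.imwrite("pics/w10.png",f["pixels"][:,:,::-1])
f=grab_frame("top");cv2.imwrite("pics/t10.png",f["pixels"][:,:,::-1])
E
```

```text
t: 18.65
eef_pos: [0.5695, 0.2249, 0.2464]
ee_rot: [-3.141, 0.0, 1.721]
force: [-0.3, 0.7, -0.2]
width: 0.0271
{'t': np.float64(18.65), 'eef_pos': array([0.5695, 0.2249, 0.2464]), 'ee_rot': array([-3.1415e+00,  1.0000e-04,  1.7210e+00]), 'force': array([-0.2901,  0.6509, -0.2119]), 'width': np.float64(0.0271)}
```

View pics/w10.png

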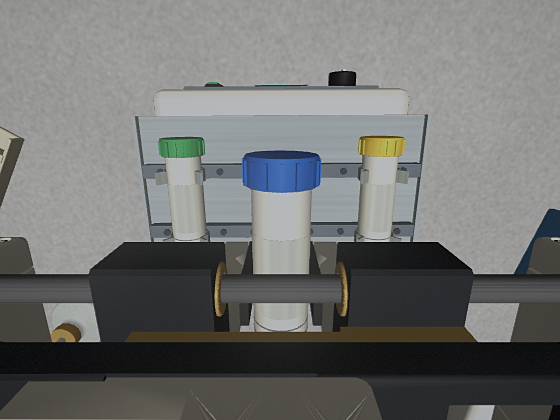

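```bash
python3 -m jog '[[[-0.0005,0.001,-0.02,0,0,0.001,0.2],[0,0,-0.025,0,0,0,0.2],[0,0,-0.02,0,0,0,0.2],[0,0,-0.015,0,0,0,0.2],[0,0,-0.009,0,0,0,0.2],[0,0,0,0,0,0,0.2],[0,0,0,0,0,0,0.2],[0,0,0,0,0,0,0.2]]]'
python3 - <<'E'
from h import *
s=monitor.get_state();print({k:np.round(s[k],4) for k in("t","eef_pos","ee_rot","force","width")})
f=grab_frame("wrist");cv2.imwrite("pics/w11.png",f["pixels"][:,:,::-1])
E
```

```text
t: 19.75
eef_pos: [0.5692, 0.2271, 0.1581]
ee_rot: [3.14, -0.001, 1.723]
force: [-0.4, -0.1, -1.5]
width: 0.0272
{'t': np.float64(19.75), 'eef_pos': array([0.5692, 0.2271, 0.1581]), 'ee_rot': array([ 3.1405e+00, -5.0000e-04,  1.7232e+00]), 'force': array([-0.4189, -0.1198, -1.4788]), 'width': np.float64(0.0272)}
```

View pics/w11.png

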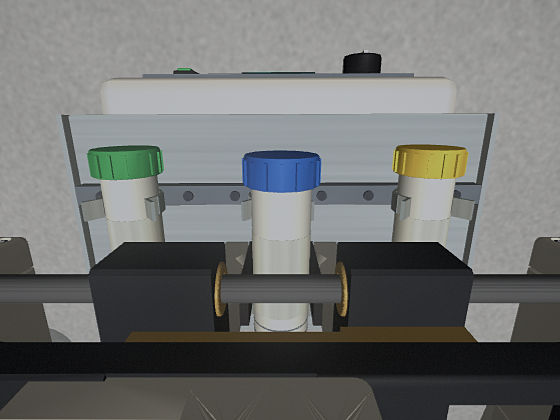

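```bash
python3 -m jog '[[[0,0,0,0,0,0,0.2],[0,0,0,0,0,0,0.2]]]'
```

```text
t: 20.05
eef_pos: [0.5689, 0.2269, 0.1575]
ee_rot: [3.141, -0.0, 1.723]
force: [0.1, 0.1, -1.0]
width: 0.0268
```

```bash
python3 -m jog '[[[0,-0.001,-0.004,0,0,-0.001,0.2],[0,0,-0.002,0,0,0,0.2],[0,0,0,0,0,0,0.2],[0,0,0,0,0,0,0.2]]]'; python3 -m jog '[[[0,0,-0.002,0,0,0,0.2],[0,0,-0.002,0,0,0,0.2],[0,0,0,0,0,0,0.2]]]'
```

```text
t: 20.55
eef_pos: [0.5689, 0.2257, 0.1513]
ee_rot: [-3.141, 0.0, 1.722]
force: [-0.2, -0.3, -0.4]
width: 0.0267
t: 20.92
eef_pos: [0.5696, 0.2262, 0.1479]
ee_rot: [3.14, -0.0, 1.722]
force: [1.2, 0.1, 3.5]
width: 0.0269
```

```bash
python3 -m jog '[[[0,0,-0.002,0,0,0,0.2],[0,0,-0.002,0,0,0,0.2],[0,0,0,0,0,0,0.2]]]'; python3 -m jog '[[[0,0,-0.002,0,0,0,0.2],[0,0,-0.002,0,0,0,0.2],[0,0,0,0,0,0,0.2]]]';  python3 -m jog '[[[0,0,-0.002,0,0,0,0.2],[0,0,-0.002,0,0,0,0.2],[0,0,0,0,0,0,0.2]]]'
```

```text
t: 21.3
eef_pos: [0.5689, 0.2258, 0.143]
ee_rot: [-3.141, 0.0, 1.722]
force: [1.2, -0.0, 0.9]
width: 0.0268
t: 21.68
eef_pos: [0.5685, 0.2256, 0.1386]
ee_rot: [-3.14, 0.0, 1.722]
force: [0.7, -0.3, -1.8]
width: 0.0272
t: 22.05
eef_pos: [0.5686, 0.2256, 0.1347]
ee_rot: [-3.141, 0.0, 1.722]
force: [0.8, -0.4, -3.7]
width: 0.0274
```

It has snapped: the force swung to −3.7 N, so the clips are now pulling it down. I go the last ~2 mm to home.

```bash
python3 -m jog '[[[0,0,-0.001,0,0,0,0.2],[0,0,-0.001,0,0,0,0.2],[0,0,0,0,0,0,0.2],[0,0,0,0,0,0,0.2]]]'; python3 -m jog '[[[0,0,-0.001,0,0,0,0.2],[0,0,0,0,0,0,0.2],[0,0,0,0,0,0,0.2]]]'
```

```text
t: 22.55
eef_pos: [0.5689, 0.2257, 0.1333]
ee_rot: [-3.141, 0.0, 1.722]
force: [-0.0, -1.7, -3.1]
width: 0.0269
t: 22.92
eef_pos: [0.569, 0.2258, 0.1326]
ee_rot: [3.141, 0.0, 1.722]
force: [-0.4, -0.9, 1.9]
width: 0.0269
```

```bash
python3 -m jog '[[[0,0,-0.001,0,0,0,0.2],[0,0,0,0,0,0,0.2],[0,0,0,0,0,0,0.2]]]'; python3 -m jog '[[[0,0,-0.0005,0,0,0,0.2],[0,0,0,0,0,0,0.2],[0,0,0,0,0,0,0.2]]]'
```

```text
t: 23.3
eef_pos: [0.5691, 0.2258, 0.1325]
ee_rot: [3.141, -0.0, 1.722]
force: [-4.2, -2.6, 8.0]
width: 0.027
t: 23.68
eef_pos: [0.5691, 0.2258, 0.1325]
ee_rot: [3.141, -0.0, 1.723]
force: [-4.8, -2.5, 11.3]
width: 0.0271
```

The tube bottoms out: force rises to 11 N with no further travel. I unload, open and retreat straight up to look.

```bash
python3 -m jog '[[[0,0,0.0015,0,0,0,0.2],[0,0,0,0,0,0,0.28],[0,0,0,0,0,0,0.34],[0,0,0,0,0,0,0.4],[0,0,0,0,0,0,0.5],[0,0,0,0,0,0,0.52],[0,0,0,0,0,0,0.52],[0,0,0.015,0,0,0,0.52],[0,0,0.03,0,0,0,0.52],[0,0,0.04,0,0,0,0.52],[0,0,0.04,0,0,0,0.52],[0,0,0.03,0,0,0,0.52],[0,0,0.01,0,0,0,0.52],[0,0,0,0,0,0,0.52],[0,0,0,0,0,0,0.52]]]'
python3 - <<'E'
from h import *
s=monitor.get_state();print({k:np.round(s[k],4) for k in("t","eef_pos","ee_rot","force","width")})
f=grab_frame("wrist");cv2.imwrite("pics/w12.png",f["pixels"][:,:,::-1]);
cv2.imwrite("pics/w12c.png",cv2.resize(f["pixels"][125:260,170:400,::-1],None,fx=3.4,fy=3.4,interpolation=cv2.INTER_CUBIC))
f=grab_frame("side");cv2.imwrite("pics/s12.png",cv2.resize(f["pixels"][180:350,90:300,::-1],None,fx=3.5,fy=3.5,interpolation=cv2.INTER_CUBIC))
E
```

```text
t: 25.55
eef_pos: [0.5684, 0.2256, 0.2961]
ee_rot: [-3.14, 0.001, 1.722]
force: [0.2, 0.4, 0.1]
width: 0.0456
{'t': np.float64(25.55), 'eef_pos': array([0.5684, 0.2256, 0.2961]), 'ee_rot': array([-3.1398e+00,  6.0000e-04,  1.7220e+00]), 'force': array([0.2127, 0.3585, 0.091 ]), 'width': np.float64(0.0456)}
```

View pics/w12c.png

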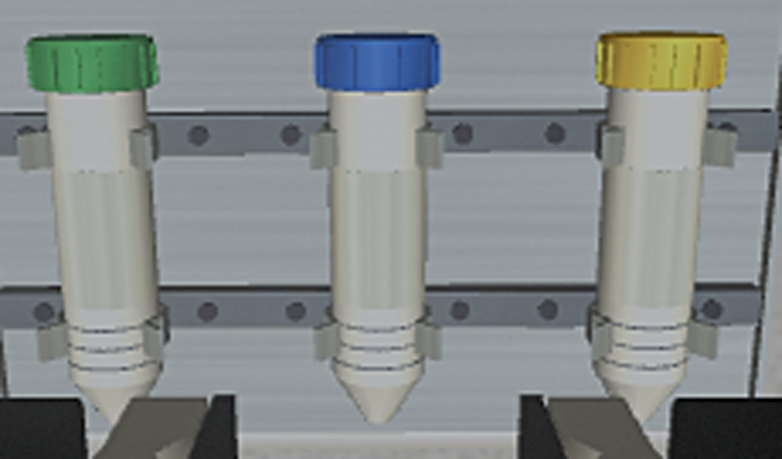

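View pics/s12.png

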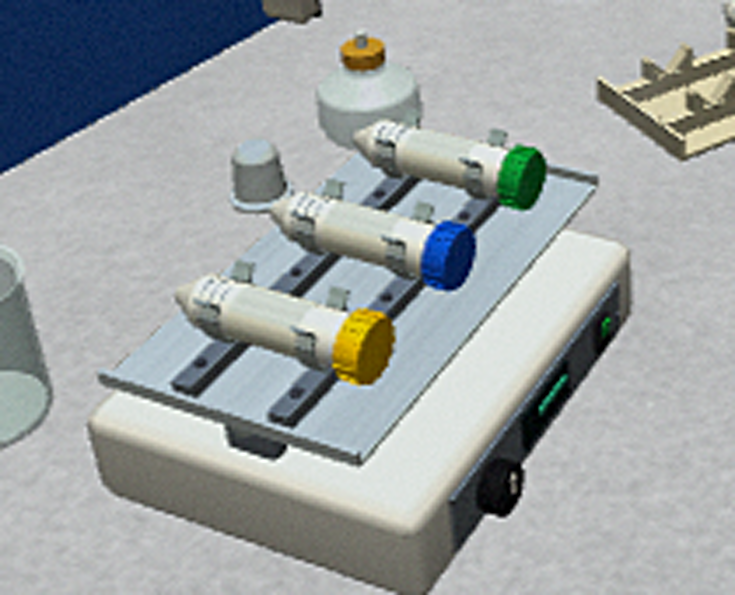

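Run:
```python
from h import *
s=monitor.get_state();f=grab_frame("wrist");K,V=np.array(f["K"]),wview(s,f)
c,sn=np.cos(.1516),np.sin(.1516)
W=lambda L:np.array([[.568+c*x-sn*y,.226+sn*x+c*y,z] for x,y,z in L])
L=[[-.033,.017,.143],[-.023,.017,.143],[.023,.017,.143],[.033,.017,.143],[-.058,0,.143],[-.044,0,.143],[.058,0,.126],[.058,0,.13],[.058,0,.122],[.042,0,.140]]
print(((proj(K,V,W(L))-[170,125])*3.4).round(0).tolist())
f=grab_frame("top");cv2.imwrite("pics/t12.png",f["pixels"][:,:,::-1])
cv2.imwrite("pics/w12b.png",cv2.resize(cv2.imread("pics/w12.png")[130:255,245:320],None,fx=4.8,fy=4.8,interpolation=cv2.INTER_CUBIC))
```

```text
[[439.0, 130.0], [438.0, 166.0], [436.0, 326.0], [435.0, 359.0], [376.0, 35.0], [376.0, 89.0], [376.0, 415.0], [376.0, 420.0], [376.0, 410.0], [376.0, 384.0]]
```

View pics/w12b.png

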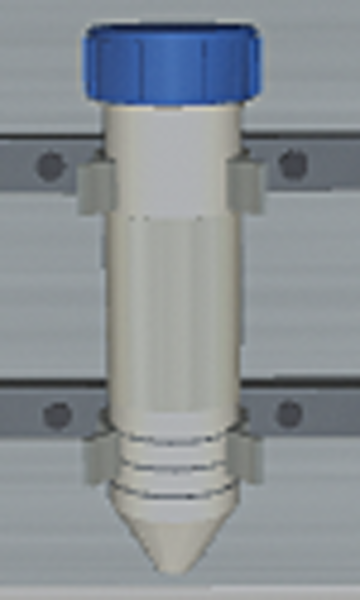

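View pics/t12.png

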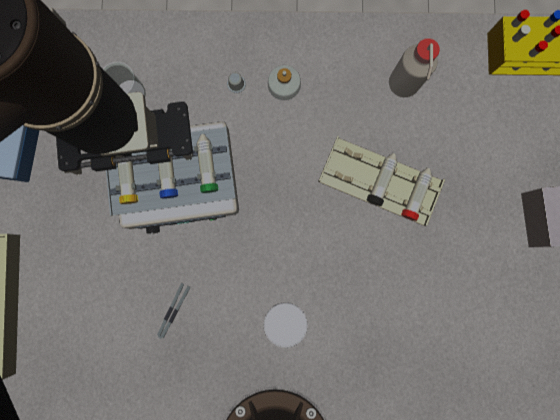

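In the wrist view blue lies in both clips. Its cap rim rows (34 and 91) match the centred prediction (35 and 89) to under 1 mm. The top view shows red and black lying on the rest. The robot is clear of everything.

Run:
```python
from station import job_done,monitor
print(monitor.get_state()["t"]);print(job_done())
```

```text
25.75
the job is handed in; nothing more can be done
None
```

The job is done and handed in at 25.75 s of the 54 s allowed. No verdict came back.

- **Red tube:** I gripped it between its clips, pulled it straight up and laid it in the free place of the rest (place_a). It touched down at the expected height, with under 10 N of contact force. I opened the jaws only slightly to release it.
- **Blue tube:** I took it from place_c with the same grip as red and pressed it straight down into clips_b. The force changed sign as the clips snapped, then rose to 11 N with no further travel, at the same height where red had been seated (within 0.2 mm).

**Last checks:** The wrist and side views show blue lying level in both clips. Its cap is to the front, in line with yellow and green, and its position agrees with the centred prediction to under 1 mm. Red and black lie in the rest, and the other tubes look unmoved. The robot was clear of everything, about 0.15 m above the tubes.

**Small disagreements:**
- Red lies about 1 mm nearer its cap end in its place than blue did in its own.
- The wrist view put the tube tips about 2 mm from the simple point model, by the same amount at the mixer and at the rest. I took this as the blunt cone and calibration error, because the cap and clip edges agreed.

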